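# Rock a stuck specimen carrier out of its sprung holder

### The job

The specimen carrier with the straight bar head sits tight in its holder, and a plain pull would lift the holder's loose block off its base along with it. Take the carrier by its head and rock it about ten degrees to the left and to the right in turn along the jaws, easing it up a little with each stroke and keeping the block down on its base, until it is free. Finish while still holding it, upright and at rest straight above the holder and just clear of the jaws (a centimetre or two); leave the other carrier, the canister, the vial and the bottle alone.

Things in the scene. Friction and masses are not known exactly. Their poses are not given: they have to be found in the camera images.
- holder_bar: Holder of the bar-headed carrier: base plate 150 x 110 x 10 mm, on it a loose steel block 104 x 88 mm, top 36 mm above the worktop, and on that two jaw housings, each 22 thick (x) x 46 wide (y), top at 66 mm, open at the y sides. Origin: under the plate's centre, on the worktop; x across the jaws, y along them (the rocking direction, about the robot's left), z up. It may stand left or right.
- holder_bar_jaws (a point): Middle of the two grey sprung jaws, 53 mm above the worktop. They squeeze the blade along x with about 22 N each, from 10 to 24 mm above the block. A straight pull sticks up to 23 to 29 N; while the blade sweeps sideways (y) it comes up with under 12 N: 3 mm per full stroke of 0.4 rad is fine.
- holder_bar_mouth (a point): Centre of the gap between the jaw housings at their top, 66 mm above the worktop. The carrier is out of the jaws when raised about 25 mm; its foot is level with this point when raised 30.5 mm.
- holder_bar_block (a joint): How far that holder's block is off its base plate, m: 0 is down, 0.03 the most. The block weighs 1.6 kg (16 N), is not bolted, and two upright dowels let it move straight up only; nothing but its weight keeps it down.
- bar_carrier: The carrier to free: blade 14 thick (x) x 26 mm wide (y), round foot of 13 mm radius, aluminium, about 0.11 kg. Origin: lowest point of the foot, 36 mm above the worktop when seated; z up the blade, x and y as the holder's. It can be rocked 0.25 rad either way about the foot's resting point without binding.
- bar_carrier_head (a point): Centre of that carrier's head, 75 mm above its origin: a steel bar 40 mm wide (y, the width to grip), 16 mm thick (x), 24 mm high, from 63 to 87 mm above the origin.
- holder_disc: The other holder, same make, not to be used: base plate 150 x 110 x 10 mm, on it a loose steel block 104 x 88 mm, top 36 mm above the worktop, and on that two jaw housings, each 22 thick (x) x 46 wide (y), top at 66 mm, open at the y sides. Origin: under the plate's centre, on the worktop; x across the jaws, y along them (the rocking direction, about the robot's left), z up. 
- disc_carrier: The other carrier, stays seated: blade 14 thick (x) x 26 mm wide (y), round foot of 13 mm radius, aluminium, about 0.11 kg. Origin: lowest point of the foot, 36 mm above the worktop when seated; z up the blade, x and y as the holder's. Head: a round steel disc on edge, 36 mm diameter, 16 thick, top 98 mm above the origin.
- can: Dark screw canister, 40 mm diameter, 51 mm high, standing between the holders; origin under its centre. Leave alone.
- vial: Sample vial with screw cap, 22 mm diameter, 52 mm high, standing behind the holders; origin under its centre. Leave alone.
- bottle: Dropper bottle, 33 mm diameter, 84 mm high, standing behind on the right; origin under its centre. Leave alone.

How it is judged:
On the way, in this order (a step that is already met when the one before it is completed fails the run):
1. the gripped bar-headed carrier is rocked to the left (the holder's +y) by more than 3.5 degrees while still between the jaws (y of bar_carrier_head in the frame of holder_bar above 0.004 m and angle between bar_carrier's own z axis and vertical above 0.06 rad and z of bar_carrier in the frame of holder_bar below 0.06 m and contact force between the fingers and bar_carrier above 1 N), for 0.05 s.
2. then it is rocked to the right (the holder's -y) by more than 3.5 degrees while still between the jaws (y of bar_carrier_head in the frame of holder_bar below -0.004 m and angle between bar_carrier's own z axis and vertical above 0.06 rad and z of bar_carrier in the frame of holder_bar below 0.06 m and contact force between the fingers and bar_carrier above 1 N), for 0.05 s.
At the end, for the whole second after the job is handed in: The bar-headed carrier is held in the fingers, at rest, upright within 7 degrees, foot 2.5 to 38 mm above the jaws' mouth and within 20 mm of the holder's centre, not touching the holder; the block is down within 2 mm, the disc-headed carrier still seated (z of bar_carrier in the frame of holder_bar between 0.069 and 0.105 m and horizontal distance between bar_carrier and holder_bar below 0.02 m and angle between bar_carrier's own z axis and vertical below 0.12 rad and linear speed of bar_carrier below 0.02 m/s and contact force between the fingers and bar_carrier above 1 N and contact force between bar_carrier and holder_bar below 0.1 N and value of joint holder_bar_block below 0.002 m and z of disc_carrier in the frame of holder_disc below 0.04 m); the arm keeps its last pose, push and grip.
It fails at once if the block is lifted more than 5 mm off its base (value of joint holder_bar_block above 0.005 m).
It fails at once if the other carrier is moved more than 10 mm (distance of disc_carrier from where it was at the start of the episode above 0.01 m).
It fails at once if the canister, vial or bottle is moved more than 20 mm (distance of any of can, vial, bottle from where it was at the start of the episode above 0.02 m).
It also fails if it takes over 58 s, if anything falls off the work surface, if the arm or the gripper's body presses on something with over 40 N, if the wrist force passes 120 N, or if a joint passes its speed limit or range.

### The arm

A 6-joint arm with a two-finger parallel gripper is mounted at the origin on a cart in front of the work surface, level with it; the furniture and walls round the work are solid. World frame = base frame: x ahead of the robot, y to its left, z up, the work surface at z = 0. Lengths are in m, angles in rad, forces in N, time in s.
With the tool pointing down it reaches from about 0.375 to 0.9 m from the base axis. Payload 3.1 kg.
Tool frame: the origin (TCP) lies between the finger pads; the fingertips stand 11 mm ahead of it and the grasp point (between the pads) lies 8 mm behind it; z points along the fingers, y is the line along which they close (so a half turn about z gives the same grasp; the last joint's range is limited). The gripper opens to 87 mm and grips with 3 to 60 N. Pads are 19 mm wide; open, the fingers measure 117 mm over their backs; the gripper's body (75 mm by 190 mm) begins 51 mm behind the grasp point.
Start: joints at [-1.409, 0.527, 1.433, -0, 1.181, -0.178], TCP at [0.208, -0.589, 0.234] pointing down, gripper open.
Joint ranges: [-3.08, 3.08], [-0.75, 2.2], [0.22, 2.44], [-1.43, 4.57], [0, 2.65], [-2.85, 2.85]. Speed limits (rad/s): [2.79, 2.79, 3.14, 3.14, 3.14, 3.14].

### API

Orientations are given as a unit quaternion [x, y, z, w].
In Python, from rig import robot gives the robot as it stands.
- The arm moves only by the tool move_arm, never from a script. Its argument "moves" is text: rows parted by semicolons, each of 7 numbers parted by spaces: the shift along the tool's x, y, z in units of 100 mm (1.0 is 100 mm), then the turn, a rotation vector about the tool's x, y, z in units of 90 degrees (1.0 is 90 degrees), then the opening, from 0 (shut) to 1 (fully open). A call has 1 to 12 rows; each row is the pose to reach, as a shift and turn from the pose commanded when the call began, along the tool's axes at that moment; what a row does not reach only later rows make up. A row lasts 1/10 s, in which the tool goes at most 50 mm and 8.59 degrees, less where a joint would pass 70% of its speed; a pose out of reach is approached as far as the arm can. A call with a number of a shift or a turn outside -1 to 1 is refused whole. A call with a gripper value outside its range is refused whole. The fingers move at their own pace and stop on an object; "squeeze" is the grip in N (left out, the last holds). Time passes only in rows, so rows that repeat a pose let the fingers close. It gives the time, the measured TCP pose, the force, the opening and the grip force at its end, in the units of the state.
- robot.get_obs(): the state, without advancing time (a new reading comes with each control period).
- robot.camera(name): name is "scene" or "top" or "wrist"; returns a dict with "image" (400x640x3 uint8, red, green, blue), "intrinsics" (3x3 intrinsics, pixels), "dist_coeffs" ([k1, k2, p1, p2, k3] as OpenCV has them; the pictures are not rectified), "extrinsics" (4x4, takes a point from world to camera coordinates). Camera axes: x right, y up, looking along -z (the intrinsics and any distortion apply to the point x, -y, -z); pixel columns grow to the right and rows downward; lengths in m; the calibration is good to about 2 mm. A picture is of the moment at which its call begins. There is no depth.
- robot.hand_in(): hands the job in; it is judged then, once.
The state is a dict: "time": time; "q": joint angles; "joint_velocities": joint speeds; "joint_torque": joint torques, N m; "position": TCP position; "tool_rot": TCP orientation; "ft_force": force on the tool from outside, world axes, zero at the start; "moment": the same for the moment, N m; "grip_width": finger opening in m; "grip_force": force on a finger pad.
Only numpy, scipy, OpenCV 4.12 (cv2) and the standard library are available. Lean on these libraries where they do the work, as an engineer would, in place of code of your own. Each camera call takes 0.05 s, during which the arm holds its last target. There are 200 camera calls.

## Working session

There is one attempt and no reset: what is moved stays moved. The work goes in short steps, Python scripts to look and compute and a tool call to move; the robot and the scene stay as the last step left them, time stands still between calls to the robot, and variables do not carry over. Pictures are saved under pics/ and viewed, at most 10 in all, crops included, and the job is handed in when it is done.

Besides the shell and the picture viewer there is one more tool, called as a command line: name --argument value ..., lists and objects as JSON in quotes. move_arm: Moves the arm, as the interface text tells. Shifts and turns lie within -1 to 1; 1 stands for 100 mm of shift or 90 degrees of turn. Its arguments: {"type":"object","properties":{"moves":{"type":"string"},"squeeze":{"type":"number"}},"required":["moves"]}

```bash
mkdir -p pics; ls; python3 - <<'E'
from rig import robot
import cv2,numpy as np
o=robot.get_obs();print(o)
for n in("scene","top"):
    c=robot.camera(n);cv2.imwrite(f"pics/{n}0.png",c["image"][:,:,::-1])
    print(n,c["intrinsics"],c["dist_coeffs"],c["extrinsics"])
E
```

```text
pics
{'time': 0.0, 'q': array([-1.40947670e+00,  5.28452790e-01,  1.43388921e+00, -1.32408942e-05,
        1.18136988e+00, -1.78499816e-01]), 'joint_velocities': array([ 6.16286084e-04, -9.87092745e-04, -8.77435525e-05,  7.29706105e-04,
        1.90314643e-03,  1.13871474e-03]), 'joint_torque': array([ 1.05116083e-03, -4.40034592e+01, -1.76592243e+01,  6.33698283e-02,
        5.82089857e-02, -1.53938836e-04]), 'position': array([ 0.20823393, -0.58855292,  0.23258398]), 'tool_rot': array([ 9.85599057e-01,  1.69095760e-01,  2.98023202e-06, -1.05962997e-03]), 'ft_force': array([-0.10072289,  0.69769834, -0.19426122]), 'moment': array([ 0.01398001, -0.02975473, -0.04641393]), 'grip_force': 0.0, 'grip_width': 0.08704286599612586}
scene [[504.42039362   0.         317.4617249 ]
 [  0.         504.42039362 197.82953988]
 [  0.           0.           1.        ]] [-0.10857188  0.          0.          0.          0.        ] [[-0.82232552 -0.56899087  0.00548812  0.43737798]
 [ 0.37649255 -0.53683775  0.75502225 -0.33562143]
 [-0.42665453  0.6229403   0.6556762  -0.93631327]
 [ 0.          0.          0.          1.        ]]
top [[401.24320573   0.         314.71071149]
 [  0.         401.24320573 194.42699886]
 [  0.           0.           1.        ]] [-0.09223808  0.          0.          0.          0.        ] [[ 0.004447   -0.99990878 -0.01275404 -0.06735125]
 [ 0.98910005  0.00252107  0.14722342 -0.56517014]
 [-0.14717783 -0.01326972  0.98902103 -0.98276806]
 [ 0.          0.          0.          1.        ]]
```

View pics/scene0.png

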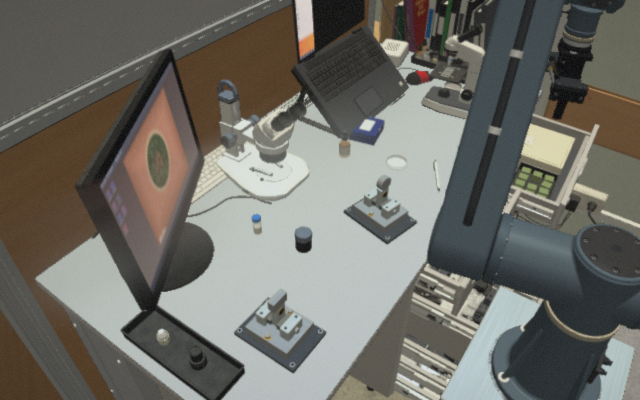

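View pics/top0.png

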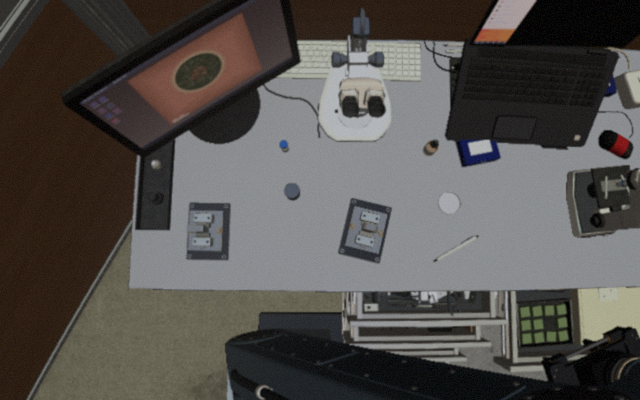

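The scene view shows two holders, at about (280,330) on the robot's left and (381,212) to its right. In the top view they are at (208,231) and (366,230). I'll enlarge the heads and measure the plates.

```bash
cat > h.py <<'E'
import cv2,numpy as np
def ray(c,uv):
    p=cv2.undistortPoints(np.array([[uv]],float),c["intrinsics"],c["dist_coeffs"])[0,0]
    E=c["extrinsics"];R=E[:3,:3];o=-R.T@E[:3,3]
    return o,R.T@np.array([p[0],-p[1],-1.])
def onz(c,uv,z):
    o,d=ray(c,uv);return o+d*(z-o[2])/d[2]
def proj(c,P):
    E=c["extrinsics"];q=E[:3,:3]@np.asarray(P,float)+E[:3,3]
    return cv2.projectPoints(np.array([[q[0],-q[1],-q[2]]]),np.zeros(3),np.zeros(3),c["intrinsics"],c["dist_coeffs"])[0][0,0]
E
python3 - <<'E'
from rig import robot
from h import *
s=robot.camera("scene");t=robot.camera("top")
im=s["image"][:,:,::-1];
a=im[275:375,225:335];b=im[165:265,325:435]
ti=t["image"][:,:,::-1]
a2=ti[190:270,170:258];b2=ti[190:270,322:410]
r=lambda x:cv2.resize(x,(400,300),interpolation=cv2.INTER_CUBIC)
cv2.imwrite("pics/c.png",np.vstack([np.hstack([r(a),r(b)]),np.hstack([r(a2),r(b2)])]))
g=cv2.cvtColor(ti,cv2.COLOR_BGR2GRAY)
m=(g<105).astype(np.uint8)
for x0 in(170,322):
    k=np.zeros_like(m);k[190:275,x0:x0+88]=m[190:275,x0:x0+88]
    cs=cv2.findContours(k,cv2.RETR_EXTERNAL,cv2.CHAIN_APPROX_NONE)[0]
    q=max(cs,key=cv2.contourArea);rc=cv2.minAreaRect(q)
    P=np.array([onz(t,p,.010) for p in cv2.boxPoints(rc)])
    print(rc);print(P.round(4),P.mean(0).round(4),np.linalg.norm(P-np.roll(P,1,0),axis=1))
E
```

```text
((208.173583984375, 231.0075225830078), (41.960357666015625, 57.771507263183594), 2.4895529747009277)
[[0.3988 0.2706 0.01  ]
 [0.5509 0.2709 0.01  ]
 [0.5465 0.1577 0.01  ]
 [0.3956 0.1595 0.01  ]] [0.4729 0.2146 0.01  ] [0.11118068 0.15206449 0.11327007 0.15090393]
((364.815673828125, 230.1977081298828), (43.14425277709961, 58.01650619506836), 13.626996040344238)
[[ 0.4167 -0.1232  0.01  ]
 [ 0.5637 -0.1595  0.01  ]
 [ 0.537  -0.2694  0.01  ]
 [ 0.3908 -0.2311  0.01  ]] [ 0.4771 -0.1958  0.01  ] [0.11095929 0.15143243 0.11304797 0.15112243]
```

View pics/c.png

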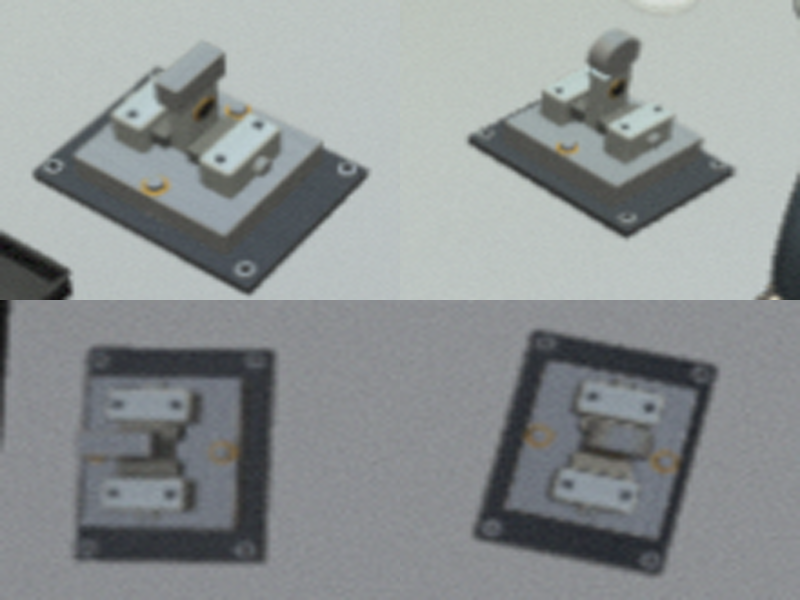

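Top-left crop: the bar head is on the left holder, and the disc is on the right one. The bar holder's centre measures about (0.473, 0.2145), the plate comes out at 0.151 x 0.112 m as it should, and the yaw is about -1°. I'll turn the tool to line up and move over.

move_arm --moves "1 -1 0 0 0 0.23 1;1 -1 0 0 0 0.23 1;1 -1 0 0 0 0.23 1"

```text
time: 0.5
position: [0.2696, -0.4591, 0.2331]
tool_rot: [1.0, -0.013, -0.0, -0.001]
ft_force: [0.5, -0.1, 0.2]
grip_width: 0.0869
grip_force: 0.0
```

move_arm --moves "1 -1 0 0 0 0 1;1 -1 0 0 0 0 1;1 -1 0 0 0 0 1"

```text
time: 0.8
position: [0.3726, -0.3617, 0.2336]
tool_rot: [1.0, -0.011, 0.0, -0.0]
ft_force: [0.3, -0.4, 0.2]
grip_width: 0.0874
grip_force: 0.0
```

move_arm --moves "1 -1 0 0 0 0 1;1 -1 0 0 0 0 1;1 -1 0 0 0 0 1"

```text
time: 1.1
position: [0.475, -0.2639, 0.2336]
tool_rot: [1.0, -0.01, 0.0, -0.0]
ft_force: [0.5, -1.8, -0.3]
grip_width: 0.0872
grip_force: 0.0
```

move_arm --moves "0 -1 0 0 0 0 1;0 -1 0 0 0 0 1"

```text
time: 1.3
position: [0.4765, -0.1645, 0.2333]
tool_rot: [1.0, -0.011, 0.0, -0.0]
ft_force: [-0.1, 0.3, 0.3]
grip_width: 0.0866
grip_force: 0.0
```

move_arm --moves "0 -1 0 0 0 0 1;0 -1 0 0 0 0 1;0 -1 0 0 0 0 1"

```text
time: 1.6
position: [0.476, -0.06, 0.2333]
tool_rot: [1.0, -0.007, -0.001, -0.002]
ft_force: [-0.1, -0.0, -1.0]
grip_width: 0.0874
grip_force: 0.0
```

move_arm --moves "0 -1 0 0 0 0 1;0 -1 0 0 0 0 1"

```text
time: 1.8
position: [0.4807, 0.0338, 0.2337]
tool_rot: [1.0, -0.012, 0.001, 0.0]
ft_force: [0.9, -0.0, -0.2]
grip_width: 0.0866
grip_force: 0.0
```

move_arm --moves "0 -1 0 0 0 0 1;0 -1 0 0 0 0 1"

```text
time: 2.0
position: [0.4825, 0.1349, 0.2337]
tool_rot: [1.0, -0.011, 0.0, 0.0]
ft_force: [1.1, -0.2, 0.4]
grip_width: 0.0875
grip_force: 0.0
```

move_arm --moves "0 -0.75 0 0 0 0 1;0 -0.75 0 0 0 0 1;0 -0.75 0 0 0 0 1;0 -0.75 0 0 0 0 1"

```text
time: 2.4
position: [0.4838, 0.2085, 0.2333]
tool_rot: [1.0, -0.01, -0.0, 0.0]
ft_force: [-0.2, 0.2, -0.8]
grip_width: 0.0867
grip_force: 0.0
```

```bash
python3 - <<'E'
from rig import robot
from h import *
o=robot.get_obs();print(o["position"],o["tool_rot"],o["q"])
w=robot.camera("wrist");cv2.imwrite("pics/w1.png",w["image"][:,:,::-1]);np.save("pics/w1.npy",w,allow_pickle=True)
t=robot.camera("top");cv2.imwrite("pics/t1.png",t["image"][:,:,::-1])
print(w["extrinsics"],proj(w,[.473,.2145,.123]))
E
```

```text
[0.48382809 0.20847771 0.2333179 ] [ 9.99947840e-01 -1.02019311e-02 -1.55999962e-04  4.62197985e-04] [ 1.95047848e-01  3.96442564e-01  1.67744488e+00 -9.60139881e-04
  1.06819925e+00  1.78671110e+00]
[[-0.02084903 -0.99978184  0.00126483  0.21829818]
 [ 0.96771018 -0.02049806 -0.25123064 -0.43325367]
 [ 0.25120176 -0.00401392  0.96792643 -0.50940754]
 [ 0.          0.          0.          1.        ]] [312.64501532 215.27977689]
```

View pics/w1.png

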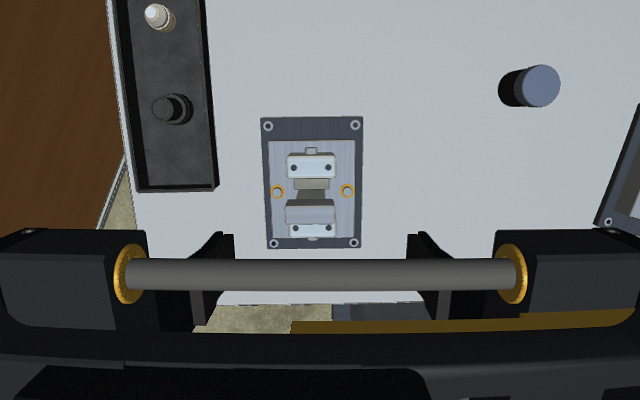

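The wrist view shows the plate at (262–362, 117–248), the bar head at about (285–336, 198–224) and the housings above and below it. Next I measure the plate and head.

```bash
python3 - <<'E'
from h import *
w=np.load("pics/w1.npy",allow_pickle=True).item();im=w["image"][:,:,::-1].copy()
g=cv2.cvtColor(im,cv2.COLOR_BGR2GRAY)
m=np.zeros_like(g);m[105:256,250:375]=(g[105:256,250:375]<130)
q=max(cv2.findContours(m,cv2.RETR_EXTERNAL,cv2.CHAIN_APPROX_NONE)[0],key=cv2.contourArea)
q=cv2.approxPolyDP(q,6,True)[:,0]
P=np.array([onz(w,p,.010) for p in q]);print(q,P.round(4),P.mean(0).round(4))
for i in range(len(P)): d=P[i]-P[i-1];print(np.linalg.norm(d).round(4),np.degrees(np.arctan2(d[1],d[0])).round(2))
C=w["extrinsics"];print("cam",-C[:3,:3].T@C[:3,3])
c=im[140:250,260:365]
cv2.imwrite("pics/c2.png",cv2.resize(c,None,fx=5,fy=5,interpolation=cv2.INTER_CUBIC))
E
```

```text
[[361 116]
 [260 118]
 [267 248]
 [360 247]] [[0.5472 0.1637 0.01  ]
 [0.5475 0.2706 0.01  ]
 [0.4003 0.2717 0.01  ]
 [0.3992 0.1637 0.01  ]] [0.4735 0.2174 0.01  ]
0.148 0.01
0.1069 89.86
0.1472 179.55
0.1081 -90.54
cam [0.55177936 0.20732498 0.38394631]
```

View pics/c2.png

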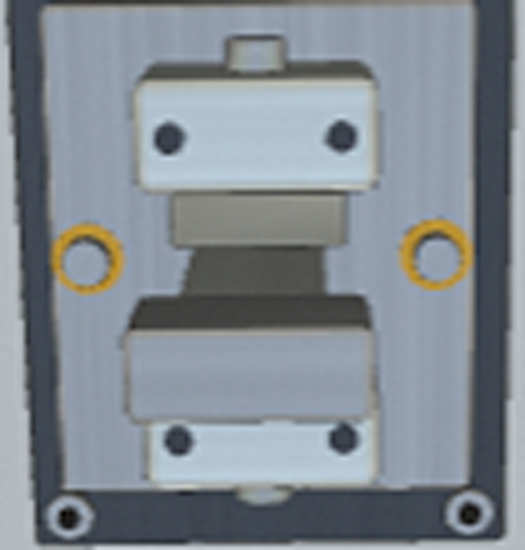

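```bash
python3 - <<'E'
from h import *
w=np.load("pics/w1.npy",allow_pickle=True).item()
f=lambda L,z:np.array([onz(w,(260+x/5-.4,140+y/5-.4),z) for x,y in L])
H=f([(130,332),(373,331),(371,420),(130,416)],.123);print(H.round(4),H.mean(0).round(4))
D=f([(88,260),(437,255)],.036);print(D.round(4),D.mean(0).round(4))
J=f([(138,80),(378,80),(376,188),(136,188)],.066);print(J.round(4),J.mean(0).round(4))
E
```

```text
[[0.481  0.2355 0.123 ]
 [0.4804 0.1974 0.123 ]
 [0.4657 0.1979 0.123 ]
 [0.4672 0.2361 0.123 ]] [0.4736 0.2167 0.123 ]
[[0.4731 0.2529 0.036 ]
 [0.4726 0.1807 0.036 ]] [0.4728 0.2168 0.036 ]
[[0.5136 0.238  0.066 ]
 [0.5127 0.1938 0.066 ]
 [0.4925 0.1944 0.066 ]
 [0.4935 0.2393 0.066 ]] [0.5031 0.2164 0.066 ]
```

The head centre is at (0.4736, 0.2167) and the dowels' middle at (0.4728, 0.2168), so they agree. The yaw of about -1° matches the tool. Now I descend.

move_arm --moves "-0.1 -0.08 0.3 0 0 0 1;-0.1 -0.08 0.6 0 0 0 1;-0.1 -0.08 0.9 0 0 0 1;-0.1 -0.08 0.9 0 0 0 1"

```text
time: 2.9
position: [0.4713, 0.2148, 0.1405]
tool_rot: [1.0, -0.012, -0.004, 0.001]
ft_force: [0.5, -0.4, 0.3]
grip_width: 0.087
grip_force: 0.0
```

move_arm --moves "0 0 0.2 0 0 0 1;0 0 0.4 0 0 0 1;0 0 0.4 0 0 0 1;0 0 0.4 0 0 0 1"

```text
time: 3.3
position: [0.4748, 0.2165, 0.1046]
tool_rot: [1.0, -0.011, 0.001, -0.0]
ft_force: [0.3, 0.1, 0.2]
grip_width: 0.0869
grip_force: 0.0
```

```bash
python3 - <<'E'
from rig import robot
from h import *
o=robot.get_obs();print(o["position"],o["tool_rot"],o["ft_force"])
w=robot.camera("wrist")["image"][:,:,::-1];s=robot.camera("scene")["image"][270:370,220:340,::-1]
cv2.imwrite("pics/g1.png",np.hstack([w[:,:][100:400,120:520],cv2.resize(s,(360,300),interpolation=cv2.INTER_CUBIC)]))
E
```

```text
[0.47478565 0.21654956 0.10461675] [ 9.99935477e-01 -1.13463056e-02  5.42229029e-04 -9.09425873e-05] [0.27534318 0.13571201 0.22403851]
```

View pics/g1.png

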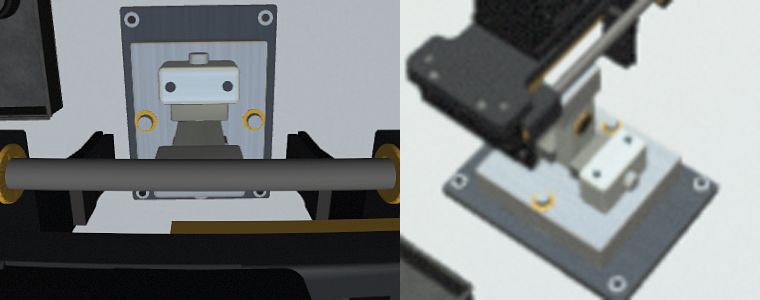

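The head is centred between the fingers, at (200,165) in the wrist part of the picture. Closing.

move_arm --moves "-0.01 0 0.01 0 0 0 0.5;-0.01 0 0.01 0 0 0 0.3;-0.01 0 0.01 0 0 0 0.3;-0.01 0 0.01 0 0 0 0.3;-0.01 0 0.01 0 0 0 0.3;-0.01 0 0.01 0 0 0 0.3;-0.01 0 0.01 0 0 0 0.3;-0.01 0 0.01 0 0 0 0.3" --squeeze 50

```text
time: 4.2
position: [0.4729, 0.2172, 0.1025]
tool_rot: [1.0, -0.011, -0.0, 0.0]
ft_force: [-0.2, 1.1, 0.9]
grip_width: 0.0397
grip_force: 50.0
```

move_arm --moves "0 -0.041 0.001 -0.039 0 0 0.3;0 -0.082 0.003 -0.078 0 0 0.3;0 -0.117 0.005 -0.111 0 0 0.3;0 -0.117 0.005 -0.111 0 0 0.3"

```text
time: 4.6
position: [0.4726, 0.2272, 0.1019]
tool_rot: [0.996, -0.008, -0.002, 0.091]
ft_force: [1.2, -6.9, 1.1]
grip_width: 0.0395
grip_force: 50.0
```

move_arm --moves "0 0.041 -0.002 0.039 0 0 0.3;0 0.082 -0.002 0.078 0 0 0.3;0 0.118 0 0.111 0 0 0.3;0 0.16 0.005 0.15 0 0 0.3;0 0.201 0.013 0.189 0 0 0.3;0 0.236 0.022 0.222 0 0 0.3;0 0.236 0.022 0.222 0 0 0.3"

```text
time: 5.3
position: [0.4725, 0.2069, 0.1039]
tool_rot: [0.996, -0.014, 0.0, -0.09]
ft_force: [0.4, 11.7, -4.9]
grip_width: 0.0396
grip_force: 50.1
```

```bash
python3 - <<'E'
from rig import robot
from h import *
o=robot.get_obs();print(o["position"],o["tool_rot"],o["ft_force"],o["moment"])
s=robot.camera("scene")["image"][265:375,210:342,::-1]
w=robot.camera("wrist")["image"][100:400,120:520,::-1]
cv2.imwrite("pics/g2.png",np.hstack([w,cv2.resize(s,(360,300),interpolation=cv2.INTER_CUBIC)]))
E
```

```text
[0.47249572 0.20686137 0.10387191] [ 9.95822602e-01 -1.36748930e-02  1.58045698e-04 -9.02791046e-02] [ 0.44606041 11.68079537 -4.87675143] [ 2.36093007 -0.11228919  0.23076167]
```

View pics/g2.png

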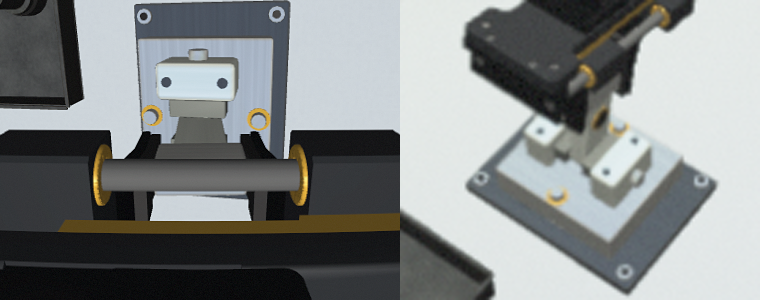

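The carrier is gripped and rocked right. The block sits flat on the plate and the pull is only 5 N, so I carry on.

move_arm --moves "0 -0.042 -0.002 -0.039 0 0 0.3;0 -0.085 -0.002 -0.078 0 0 0.3;0 -0.122 0 -0.111 0 0 0.3;0 -0.164 0.006 -0.15 0 0 0.3;0 -0.207 0.014 -0.189 0 0 0.3;0 -0.243 0.023 -0.222 0 0 0.3;0 -0.203 0.006 -0.183 0 0 0.3;0 -0.161 -0.009 -0.144 0 0 0.3;0 -0.125 -0.019 -0.111 0 0 0.3;0 -0.082 -0.029 -0.072 0 0 0.3;0 -0.038 -0.036 -0.033 0 0 0.3;0 0 -0.04 0 0 0 0.3"

```text
time: 6.6
position: [0.4724, 0.2067, 0.1077]
tool_rot: [0.996, -0.012, 0.001, -0.09]
ft_force: [0.6, 11.8, -7.0]
grip_width: 0.0394
grip_force: 50.0
```

move_arm --moves "0 -0.045 -0.002 -0.039 0 0 0.3;0 -0.09 -0.002 -0.078 0 0 0.3;0 -0.129 0 -0.111 0 0 0.3;0 -0.173 0.007 -0.15 0 0 0.3;0 -0.218 0.015 -0.189 0 0 0.3;0 -0.257 0.025 -0.222 0 0 0.3;0 -0.214 0.008 -0.183 0 0 0.3;0 -0.17 -0.008 -0.144 0 0 0.3;0 -0.132 -0.019 -0.111 0 0 0.3;0 -0.086 -0.029 -0.072 0 0 0.3;0 -0.04 -0.036 -0.033 0 0 0.3;0 0 -0.04 0 0 0 0.3"

```text
time: 7.8
position: [0.4723, 0.2058, 0.1116]
tool_rot: [0.996, -0.012, 0.0, -0.09]
ft_force: [1.1, 11.5, -7.3]
grip_width: 0.0391
grip_force: 49.9
```

move_arm --moves "0 -0.047 -0.002 -0.039 0 0 0.3;0 -0.095 -0.002 -0.078 0 0 0.3;0 -0.135 0 -0.111 0 0 0.3;0 -0.183 0.007 -0.15 0 0 0.3;0 -0.23 0.017 -0.189 0 0 0.3;0 -0.27 0.028 -0.222 0 0 0.3;0 -0.225 0.01 -0.183 0 0 0.3;0 -0.179 -0.007 -0.144 0 0 0.3;0 -0.139 -0.018 -0.111 0 0 0.3;0 -0.091 -0.028 -0.072 0 0 0.3;0 -0.042 -0.036 -0.033 0 0 0.3;0 0 -0.04 0 0 0 0.3"

```text
time: 9.0
position: [0.4721, 0.2052, 0.1156]
tool_rot: [0.996, -0.012, 0.0, -0.09]
ft_force: [0.1, 11.8, -6.9]
grip_width: 0.0393
grip_force: 49.8
```

move_arm --moves "0 -0.05 -0.002 -0.039 0 0 0.3;0 -0.1 -0.001 -0.078 0 0 0.3;0 -0.142 0.002 -0.111 0 0 0.3;0 -0.192 0.009 -0.15 0 0 0.3;0 -0.242 0.019 -0.189 0 0 0.3;0 -0.284 0.03 -0.222 0 0 0.3;0 -0.236 0.011 -0.183 0 0 0.3;0 -0.188 -0.006 -0.144 0 0 0.3;0 -0.146 -0.018 -0.111 0 0 0.3;0 -0.095 -0.028 -0.072 0 0 0.3;0 -0.044 -0.036 -0.033 0 0 0.3;0 0 -0.04 0 0 0 0.3"

```text
time: 10.2
position: [0.472, 0.2045, 0.1195]
tool_rot: [0.996, -0.012, 0.0, -0.09]
ft_force: [-0.2, 11.4, -6.9]
grip_width: 0.0392
grip_force: 49.8
```

move_arm --moves "0 -0.052 -0.002 -0.039 0 0 0.3;0 -0.105 -0.001 -0.078 0 0 0.3;0 -0.149 0.002 -0.111 0 0 0.3;0 -0.201 0.01 -0.15 0 0 0.3;0 -0.253 0.021 -0.189 0 0 0.3;0 -0.297 0.032 -0.222 0 0 0.3;0 -0.247 0.013 -0.183 0 0 0.3;0 -0.197 -0.005 -0.144 0 0 0.3;0 -0.153 -0.017 -0.111 0 0 0.3;0 -0.1 -0.028 -0.072 0 0 0.3;0 -0.046 -0.036 -0.033 0 0 0.3;0 0 -0.04 0 0 0 0.3"

```text
time: 11.4
position: [0.4719, 0.2042, 0.1235]
tool_rot: [0.996, -0.013, 0.0, -0.091]
ft_force: [0.2, 11.6, -6.3]
grip_width: 0.0397
grip_force: 49.8
```

move_arm --moves "0 -0.055 -0.002 -0.039 0 0 0.3;0 -0.109 0 -0.078 0 0 0.3;0 -0.156 0.003 -0.111 0 0 0.3;0 -0.211 0.011 -0.15 0 0 0.3;0 -0.265 0.022 -0.189 0 0 0.3;0 -0.311 0.034 -0.222 0 0 0.3;0 -0.26 0.015 -0.183 0 0 0.3;0 -0.206 -0.004 -0.144 0 0 0.3;0 -0.16 -0.016 -0.111 0 0 0.3;0 -0.105 -0.027 -0.072 0 0 0.3;0 -0.048 -0.036 -0.033 0 0 0.3;0 0 -0.04 0 0 0 0.3"

```text
time: 12.6
position: [0.4733, 0.2012, 0.1281]
tool_rot: [0.996, -0.011, 0.002, -0.089]
ft_force: [-0.1, 1.4, 1.0]
grip_width: 0.0396
grip_force: 50.0
```

The force has dropped to zero, so it's free. Bring it upright and raise it.

move_arm --moves "0 -0.057 -0.012 -0.037 0 0 0.3;0 -0.115 -0.024 -0.074 0 0 0.3;0 -0.17 -0.035 -0.111 0 0 0.3;0 -0.17 -0.035 -0.111 0 0 0.3;0 -0.17 -0.035 -0.111 0 0 0.3"

```text
time: 13.1
position: [0.4725, 0.2175, 0.1338]
tool_rot: [1.0, -0.01, -0.0, -0.0]
ft_force: [-0.1, -0.7, -0.4]
grip_width: 0.0392
grip_force: 50.0
```

move_arm --moves "0 0 -0.07 0 0 0 0.3;0 0 -0.14 0 0 0 0.3;0 0 -0.14 0 0 0 0.3;0 0 -0.14 0 0 0 0.3;0 0 -0.14 0 0 0 0.3;0 0 -0.14 0 0 0 0.3"

```text
time: 13.7
position: [0.4728, 0.2171, 0.1479]
tool_rot: [1.0, -0.011, -0.0, 0.0]
ft_force: [-0.3, 1.0, -1.1]
grip_width: 0.0398
grip_force: 50.0
```

```bash
python3 - <<'E'
from rig import robot
from h import *
o=robot.get_obs();print(o["position"],o["tool_rot"],o["ft_force"],o["joint_velocities"].round(3))
s=robot.camera("scene")["image"][255:375,205:349,::-1]
w=robot.camera("wrist")["image"][100:400,120:520,::-1]
cv2.imwrite("pics/g3.png",np.hstack([w,cv2.resize(s,(360,300),interpolation=cv2.INTER_CUBIC)]))
E
```

```text
[0.47279324 0.21705123 0.14787368] [ 9.99940926e-01 -1.08677426e-02 -1.93015024e-04  1.63995355e-05] [-0.25971315  1.02494128 -1.12091843] [ 0.005  0.003 -0.003  0.     0.001 -0.   ]
```

View pics/g3.png

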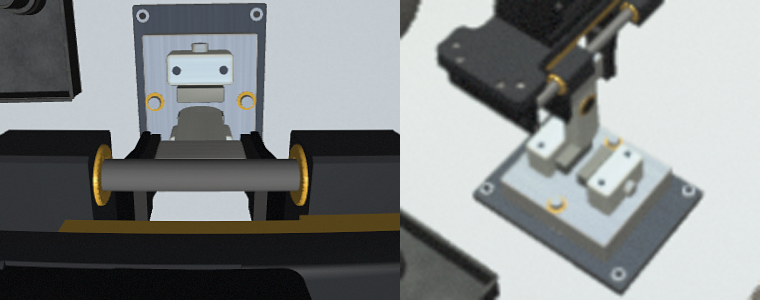

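The carrier is out of the jaws and upright, with its foot about 15 mm above the mouth (scene part, near (580,140)). The block is flat on its plate.

```bash
python3 -c "
from rig import robot
print(robot.hand_in())"
```

```text
the job is handed in; nothing more can be done
None
```

I rocked the bar-headed carrier free and handed the job in (no verdict came back): it is held upright and at rest about 15 mm above the jaws, the block looked down on its base in the last picture, and nothing else was touched.

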